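Rank look-alike weight canisters by heft into a three-well carrier

TASK

The three look-alike canisters each hold a different hidden weight. Find out by lifting which is which and stand them upright in the dark carrier, one per well, in order of weight: the heaviest in the well next to the flat tongue, the middle one in the middle, the lightest at the plain end. Set each one down gently, never tip one over, and leave the beaker, the wash bottle and the screwdriver where they are.

Things in the scene. Friction and masses are not known exactly. Their poses are not given: they have to be found in the camera images.
- canister_1: one of three look-alike closed opaque canisters: white body 63 mm across, 84 mm high, on it a grey lid grip 40 mm across, 30 mm high (84 to 114 mm above the underside). Upright on the bench. Origin: centre of the underside, z up. A loose slug inside; in all the three weigh about 0.17, 0.42 and 0.77 kg (each within a tenth); neither look nor name tells which.
- canister_2: one of three look-alike closed opaque canisters: white body 63 mm across, 84 mm high, on it a grey lid grip 40 mm across, 30 mm high (84 to 114 mm above the underside). Upright on the bench. Origin: centre of the underside, z up. A loose slug inside; in all the three weigh about 0.17, 0.42 and 0.77 kg (each within a tenth); neither look nor name tells which.
- canister_3: one of three look-alike closed opaque canisters: white body 63 mm across, 84 mm high, on it a grey lid grip 40 mm across, 30 mm high (84 to 114 mm above the underside). Upright on the bench. Origin: centre of the underside, z up. A loose slug inside; in all the three weigh about 0.17, 0.42 and 0.77 kg (each within a tenth); neither look nor name tells which.
- carrier: dark steel carrier fixed to the bench: a row of three open square wells along its x axis, 95 mm apart, and at its +x end a flat tongue (10 mm thick, 60 mm wide, 53 mm long) with a round hole. 286 mm long without the tongue, 96 mm wide, 30 mm high. Origin under the centre of the middle well, on the bench.
- well_far: the one farthest from the tongue (at the carrier's -x end) of the carrier's three equal square wells: 76 x 76 mm inside, 22 mm deep, with a rubber floor 8 mm above the bench; rims 30 mm above the bench. Origin at the centre of the well's floor; axes as the carrier's. Place for the lightest canister.
- well_middle: the middle one of the carrier's three equal square wells: 76 x 76 mm inside, 22 mm deep, with a rubber floor 8 mm above the bench; rims 30 mm above the bench. Origin at the centre of the well's floor; axes as the carrier's. Place for the middle-weight canister.
- well_tongue: the one next to the tongue (at the carrier's +x end) of the carrier's three equal square wells: 76 x 76 mm inside, 22 mm deep, with a rubber floor 8 mm above the bench; rims 30 mm above the bench. Origin at the centre of the well's floor; axes as the carrier's. Place for the heaviest canister.
- beaker: bystander: empty glass beaker, 68 mm across, 90 mm high; origin at the centre of its underside
- wash_bottle: bystander: white plastic bottle with a black cap, 72 mm across, 170 mm high; origin at the centre of its underside
- driver: bystander: screwdriver lying flat, 170 mm long; origin under its middle, along its x axis
Things that resemble listed ones, but are neither listed nor needed, are in the scene too. What is shaped like the canister_1 but red is not meant. Leave any orange look-alike of the canister_3 alone.

How it is judged:
At the end, for the whole second after the job is handed in: One canister stands upright (0.08 rad) and at rest on each well's floor, within 16 mm of its centre and 6 mm of its floor: the heaviest next to the tongue (5.8 to 10.5 N on that floor), the middle one in the middle (3.0 to 5.3 N), the lightest at the plain end (0.8 to 2.6 N) (contact force between well_far and anything else between 0.8 and 2.6 N and ((horizontal distance between canister_1 and well_far below 0.016 m and z of canister_1 in the frame of well_far below 0.006 m) or (horizontal distance between canister_2 and well_far below 0.016 m and z of canister_2 in the frame of well_far below 0.006 m) or (horizontal distance between canister_3 and well_far below 0.016 m and z of canister_3 in the frame of well_far below 0.006 m)) and contact force between well_middle and anything else between 3 and 5.3 N and ((horizontal distance between canister_1 and well_middle below 0.016 m and z of canister_1 in the frame of well_middle below 0.006 m) or (horizontal distance between canister_2 and well_middle below 0.016 m and z of canister_2 in the frame of well_middle below 0.006 m) or (horizontal distance between canister_3 and well_middle below 0.016 m and z of canister_3 in the frame of well_middle below 0.006 m)) and contact force between well_tongue and anything else between 5.8 and 10.5 N and ((horizontal distance between canister_1 and well_tongue below 0.016 m and z of canister_1 in the frame of well_tongue below 0.006 m) or (horizontal distance between canister_2 and well_tongue below 0.016 m and z of canister_2 in the frame of well_tongue below 0.006 m) or (horizontal distance between canister_3 and well_tongue below 0.016 m and z of canister_3 in the frame of well_tongue below 0.006 m)) and angle between each of canister_1, canister_2, canister_3's own z axis and vertical below 0.08 rad and linear speed of each of canister_1, canister_2, canister_3 below 0.02 m/s); the robot touches nothing.
It fails at once if a canister is tipped over (0.6 rad) (angle between any of canister_1, canister_2, canister_3's own z axis and vertical above 0.6 rad).
It fails at once if a canister is dropped, slammed down or knocked along (over 0.45 m/s with its underside lower than 25 mm above the bench) ((height (world z) of canister_1 below 0.025 m and linear speed of canister_1 above 0.45 m/s) or (height (world z) of canister_2 below 0.025 m and linear speed of canister_2 above 0.45 m/s) or (height (world z) of canister_3 below 0.025 m and linear speed of canister_3 above 0.45 m/s)).
It fails at once if a bystander is disturbed (moved 40 mm) (distance of any of beaker, wash_bottle, driver from where it was at the start of the episode above 0.04 m).
It also fails if it takes over 72 s, if anything falls off the work surface, if the arm or the gripper's body presses on something with over 40 N, if the wrist force passes 120 N, or if a joint passes its speed limit or range.

ROBOT

A 6-joint arm with a two-finger parallel gripper is mounted at the origin on the work surface. World frame = base frame: x ahead of the robot, y to its left, z up, the work surface at z = 0. Lengths are in m, angles in rad, forces in N, time in s.
With the tool pointing down it reaches from about 0.35 to 0.775 m from the base axis. Payload 7.3 kg.
Tool frame: the origin (TCP) lies at the very end of the fingers, on their centre line; the grasp point (between the pads) lies grip_point_offset behind it (grip_point_offset is the distance from the TCP to the grasp point, in m); z points along the fingers, y is the direction in which the jaws open and shut (so a half turn about z gives the same grasp; the last joint's range is limited). The gripper opens to 92 mm and grips with 3 to 60 N. Pads are 19 mm wide; open, the fingers measure 130 mm over their backs; the gripper's body (75 mm by 190 mm) begins 47 mm behind the grasp point.
Start: joints at [0.956, 0.342, 1.524, -0, 1.275, -0.146], TCP at [0.237, 0.468, 0.227] pointing down, gripper open.
Joint ranges: [-2.53, 2.53], [-0.77, 2.02], [0.04, 2.7], [-1, 4.14], [0.28, 2.66], [-3.11, 3.11]. Speed limits (rad/s): [2.57, 2.57, 3.14, 3.14, 3.14, 3.14].

INTERFACE

Orientations are given as [roll, pitch, yaw] about the fixed x, y, z axes, in that order (R = Rz(yaw) Ry(pitch) Rx(roll)).
In Python, from cell import * gives the robot as it stands.
- The arm moves only by the shell command python3 -m inch 'ROWS' [OPENING] [FORCE]. ROWS is JSON, a list that holds one entry, the list of rows, each a list of 4 numbers: the shift along the tool's x, y, z in mm, then the turn about the tool's z in rad. In form: [[[x, y, z, roll], ...]]. A call has 1 to 10 rows; each row shifts and turns the commanded pose from where the row before left it, along the tool's axes as they then stand; what a row does not reach is not made up. A row lasts 1/8 s, in which the tool goes at most 62.5 mm and 10.7 degrees, less where a joint would pass 70% of its speed; a pose out of reach is approached as far as the arm can. A call with a gripper value outside its range is refused whole. OPENING is the closure, from -1 (fully open) to 1 (shut), set as the call begins (- or left out, the last holds). The fingers move at their own pace and stop on an object; FORCE is the grip in N (left out, the last holds). Time passes only in rows, so rows that do not move let the fingers close. It gives the time, the measured TCP pose, the force and the opening at its end, in the units of the state.
- observe(): the state, without advancing time (a new reading comes with each control period).
- read_camera(name): name is "scene" or "top"; returns a dict with "img" (400x640x3 uint8, blue, green, red), "fx", "fy", "cx", "cy" (pixels), "k1" (the pictures are not rectified: a ray, as slopes to the right and down, at radius r is drawn at 1 + k1 r^2 times it, then the intrinsics apply), "eye" and "rotation" of the camera in the world. Camera axes: x right, y down, z forward; pixel columns grow to the right and rows downward; lengths in m; the calibration is good to about 2 mm. A picture is of the moment at which its call begins. There is no depth.
- hand_in(): hands the job in, once; it reports no verdict.
Trained networks look in the newest picture that a camera, given by its name, has taken for a name from the list of things; names that differ only in an ending like _2 or _b are one class to them, and where a whole thing is asked for, a point or a joint stands for the part that bears it (a point fixed in the world has none). Each returns a list of dicts, best first, with "conf" (0 to 1); they miss things now and then, are a little off and sometimes report something else, mostly with a low value. They report only what shows in the picture. A call takes as long as a camera call. They do not tell look-alikes from the thing itself.
- boxes_of(camera, label): "at" ([row, column] in pixels, amid what is visible of it).
- place_of(camera, label): "at" ([row, column] in pixels: a listed point, or the origin of a listed thing).
The state is a dict: "time": time; "qpos": joint angles; "qvel": joint speeds; "joint_efforts": joint torques, N m; "tool_pos": TCP position; "tool_rot": TCP orientation; "contact_force": force on the tool from outside, world axes, zero at the start; "torque": the same for the moment, N m; "opening": finger opening in m.
Only numpy, scipy, OpenCV 4.12 (cv2) and the standard library are available. Lean on these libraries where they do the work, as an engineer would, in place of code of your own. Each camera call takes 0.05 s, during which the arm holds its last target. There are 200 camera calls.

## Working session

There is one attempt and no reset: what is moved stays moved. The work goes in short steps, Python scripts to look and compute and a shell command to move; the robot and the scene stay as the last step left them, time stands still between calls to the robot, and variables do not carry over. Pictures are saved under pics/ and viewed, about 8 in all and at most 12, crops included, and the job is handed in when it is done.

```bash
mkdir -p pics; ls; cat > h.py <<'E'
from cell import *
import numpy as np, cv2
from scipy.spatial.transform import Rotation as Ro
def ground(c,at,z):
    K=np.array([[c["fx"],0,c["cx"]],[0,c["fy"],c["cy"]],[0,0,1.]])
    p=np.array([[[at[1],at[0]]]],float)
    u=cv2.undistortPoints(p,K,np.array([c["k1"],0,0,0,0.]))[0,0]
    d=np.array(c["rotation"])@np.array([u[0],u[1],1.]); e=np.array(c["eye"])
    return e+d*(z-e[2])/d[2]
E
python3 - <<'E'
from h import *
s=observe(); print({k:np.round(v,3) if not isinstance(v,dict) else v for k,v in s.items()})
print(grip_point_offset if 'grip_point_offset' in globals() else None)
for n in("scene","top"):
    c=read_camera(n); cv2.imwrite(f"pics/{n}0.png",c["img"]); print(n,np.round(c["eye"],3),c["fx"],c["k1"],np.round(c["rotation"],2).tolist())
    for l in("canister_1","carrier","well_far","well_middle","well_tongue","beaker","wash_bottle","driver"):
        z=.008 if "well" in l else 0
        print(l,[(np.round(d["at"]).tolist(),round(d["conf"],2),np.round(ground(c,d["at"],z)[:2],3).tolist()) for d in place_of(n,l)])
E
```

```text
pics
{'time': np.float64(0.0), 'qpos': array([ 0.956,  0.343,  1.525,  0.   ,  1.275, -0.146]), 'qvel': array([-0.001,  0.001,  0.001,  0.001, -0.   ,  0.   ]), 'joint_efforts': array([-1.0000e-03, -4.3125e+01, -2.4422e+01,  7.2000e-02,  5.6000e-02,
       -0.0000e+00]), 'tool_pos': array([0.237, 0.468, 0.226]), 'tool_rot': array([-3.14 , -0.   ,  2.673]), 'contact_force': array([-0.373,  0.779,  0.263]), 'torque': array([-0.011,  0.053,  0.008]), 'opening': np.float64(0.092)}
0.0188
scene [1.354 0.307 0.98 ] 463.0463928271345 0.014343123757699134 [-2.42, -0.01, 1.92]Traceback (most recent call last):
  File "<stdin>", line 8, in <module>
  File "h.py", line 9, in ground
    return e+d*(z-e[2])/d[2]
                        ~^^^
IndexError: invalid index to scalar variable.
```

```bash
sed -i 's/np.array(c\["rotation"\])@/Ro.from_euler("xyz",c["rotation"]).as_matrix()@/' h.py
python3 - <<'E'
from h import *
for n in("scene","top"):
    c=read_camera(n); cv2.imwrite(f"pics/{n}0.png",c["img"]); print(n,np.round(c["eye"],3),c["rotation"])
    for l in("canister_1","carrier","well_far","well_middle","well_tongue","beaker","wash_bottle","driver"):
        z=.008 if "well" in l else 0
        print(l,[(np.round(d["at"]).tolist(),round(d["conf"],2),np.round(ground(c,d["at"],z)[:2],3).tolist()) for d in place_of(n,l)])
E
```

```text
scene [1.354 0.307 0.98 ] [-2.42367844 -0.01245931  1.92443744]
canister_1 [([154.0, 323.0], 0.96, [0.349, -0.057]), ([202.0, 273.0], 0.93, [0.587, -0.12]), ([170.0, 228.0], 0.68, [0.518, -0.299]), ([146.0, 249.0], 0.57, [0.396, -0.288]), ([176.0, 305.0], 0.56, [0.459, -0.074])]
carrier [([225.0, 376.0], 0.98, [0.564, 0.177])]
well_far [([198.0, 392.0], 0.85, [0.459, 0.192]), ([224.0, 380.0], 0.27, [0.564, 0.185])]
well_middle [([225.0, 382.0], 0.63, [0.563, 0.191]), ([252.0, 366.0], 0.56, [0.665, 0.177])]
well_tongue [([250.0, 364.0], 0.6, [0.659, 0.17]), ([222.0, 382.0], 0.29, [0.554, 0.189])]
beaker [([260.0, 248.0], 0.96, [0.788, -0.098])]
wash_bottle [([246.0, 461.0], 0.7, [0.553, 0.403])]
driver [([225.0, 209.0], 0.88, [0.724, -0.247])]
top [0.388 0.04  1.011] [-2.94798317  0.01305333 -1.59400228]
canister_1 [([220.0, 475.0], 0.9, [0.521, -0.311]), ([191.0, 388.0], 0.73, [0.592, -0.122]), ([270.0, 471.0], 0.72, [0.413, -0.293]), ([248.0, 368.0], 0.71, [0.464, -0.073]), ([304.0, 360.0], 0.56, [0.347, -0.048])]
carrier [([206.0, 251.0], 0.91, [0.565, 0.185])]
well_far [([252.0, 245.0], 0.86, [0.462, 0.196])]
well_middle [([210.0, 249.0], 0.97, [0.556, 0.187]), ([209.0, 252.0], 0.4, [0.557, 0.182])]
well_tongue [([169.0, 258.0], 0.69, [0.647, 0.168])]
beaker [([108.0, 372.0], 0.67, [0.788, -0.095])]
wash_bottle [([211.0, 151.0], 0.68, [0.558, 0.41]), ([109.0, 372.0], 0.48, [0.786, -0.097]), ([251.0, 244.0], 0.37, [0.464, 0.2])]
driver [([131.0, 442.0], 0.58, [0.729, -0.254])]
```

View pics/top0.png

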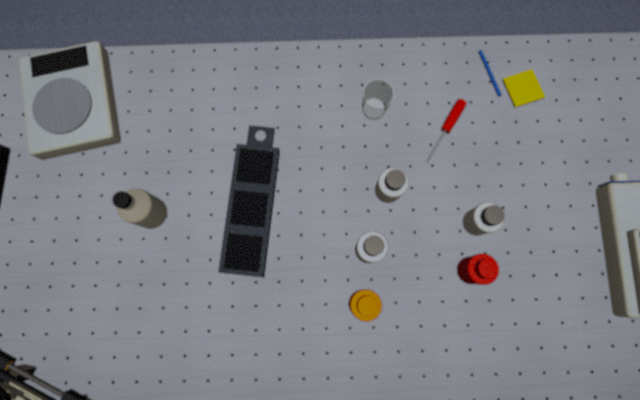

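View pics/scene0.png

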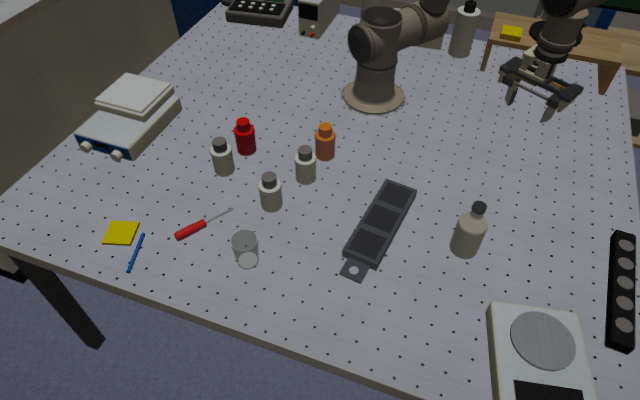

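```bash
cat >> h.py <<'E'
def proj(c,P):
    R=Ro.from_euler("xyz",c["rotation"]).as_matrix(); q=(np.asarray(P,float)-c["eye"])@R
    K=np.array([[c["fx"],0,c["cx"]],[0,c["fy"],c["cy"]],[0,0,1.]])
    return cv2.projectPoints(q.reshape(-1,1,3),np.zeros(3),np.zeros(3),K,np.array([c["k1"],0,0,0,0.]))[0][:,0]
E
python3 - <<'E'
from h import *
from scipy.optimize import minimize
guess={"A":(.590,-.121),"B":(.4615,-.0735),"C":(.520,-.305)}
S=8
t=np.linspace(0,2*np.pi,60)
for n in("top","scene"):
    c=read_camera(n); g=cv2.cvtColor(c["img"],cv2.COLOR_BGR2GRAY)
    tot=[]
    for k,(x,y) in guess.items():
        u,v=proj(c,[[x,y,.099]])[0]; u0,v0=int(u)-20,int(v)-20
        p=cv2.resize(g[v0:v0+40,u0:u0+40],None,fx=8,fy=8,interpolation=cv2.INTER_CUBIC)
        def hull(q,z0=.084,z1=.114,r=.02):
            P=np.array([[q[0]+r*np.cos(a),q[1]+r*np.sin(a),z] for z in(z0,z1) for a in t])
            return ((cv2.convexHull(proj(c,P).astype(np.float32))[:,0]-[u0,v0]+.5)*8)
        def mask(h): m=np.zeros(p.shape,np.uint8); cv2.fillPoly(m,[np.round(h*16).astype(np.int32)],1,shift=4); return m>0
        ker=np.ones((3,3),np.uint8)
        def cost(q):
            m=mask(hull(q)); rg=mask(hull(q,r=.028,z0=.086,z1=.112))&~m
            return p[m].mean()-p[rg].mean()
        best=min(((cost((x+a,y+b)),x+a,y+b) for a in np.arange(-.014,.015,.001) for b in np.arange(-.014,.015,.001)))
        print(n,k,np.round(best,4)); tot.append(hull(best[1:])/8+[u0,v0]-.5)
    # carrier
    def cm(q):
        ca,sa=np.cos(q[2]),np.sin(q[2]); m=np.zeros((1600,2560),np.uint8)
        def f(xs,ys,zs):
            P=[[q[0]+ca*X-sa*Y,q[1]+sa*X+ca*Y,Z] for X in xs for Y in ys for Z in zs]
            h=cv2.convexHull(proj(c,P).astype(np.float32))[:,0]
            cv2.fillPoly(m,[np.round((h+.5)*4*16).astype(np.int32)],1,shift=4); return h
        h=f((-.143,.143),(-.048,.048),(0,.03)); h2=f((.143,.196),(-.03,.03),(0,.01)); return m,h,h2
    G=cv2.resize(g,None,fx=4,fy=4,interpolation=cv2.INTER_LINEAR)
    q0=[.56,.184,-.134]; reg=cv2.dilate(cm(q0)[0],np.ones((100,100),np.uint8))>0
    D=((G<105)&reg)
    D=cv2.morphologyEx(D.astype(np.uint8),cv2.MORPH_OPEN,np.ones((17,17),np.uint8))
    r=minimize(lambda q:(cm([q[0],q[1],q[2]])[0]!=D).sum()/D.sum(),q0,method="Nelder-Mead",options=dict(initial_simplex=[q0,[.57,.184,-.134],[.56,.194,-.134],[.56,.184,-.08]]))
    print(n,"carrier",np.round(r.x,4),round(r.fun,3))
    im=cv2.resize(c["img"],None,fx=4,fy=4,interpolation=cv2.INTER_CUBIC)
    for h in tot+list(cm(r.x)[1:]): cv2.polylines(im,[np.round((h+.5)*4).astype(np.int32)],True,(0,255,0),1)
    pts=proj(c,[[.5,.1,0]]+[[a,b,0] for a in(.4,.74) for b in(-.33,.24)])
    a,b=pts.min(0)*4; d,e=pts.max(0)*4; im=im[max(int(b),0):int(e),max(int(a),0):int(d)]
    s=min(800/im.shape[1],600/im.shape[0]); cv2.imwrite(f"pics/fit_{n}.png",cv2.resize(im,None,fx=s,fy=s))
E
```

```text
top A [-53.4063   0.593   -0.12  ]
top B [-48.5203   0.4615  -0.0705]
top C [-57.6708   0.517   -0.311 ]
top carrier [ 0.5557  0.185  -0.1301] 0.034
scene A [-67.7725   0.597   -0.12  ]
scene B [-67.868    0.4645  -0.0705]
scene C [-75.068   0.52   -0.309]
scene carrier [ 0.5571  0.1862 -0.1271] 0.032
```

View pics/fit_top.png

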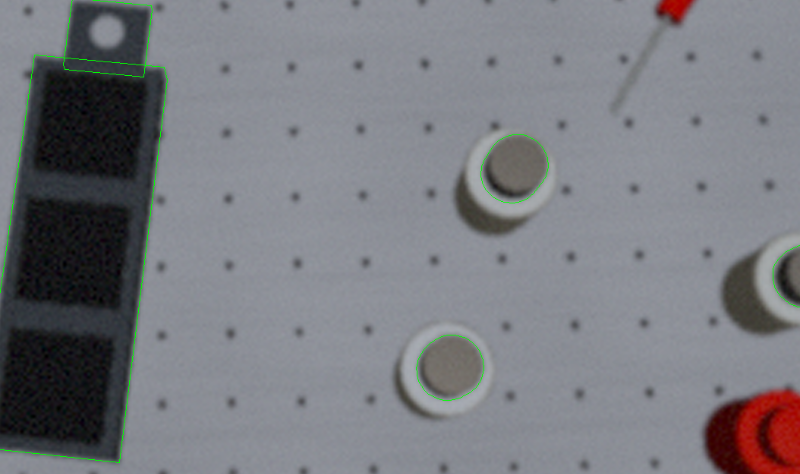

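```bash
cat > d.py <<'E'
import sys
from h import *
def delta(x,y,z):
    s=observe(); R=Ro.from_euler("xyz",s["tool_rot"]).as_matrix()
    yaw=s["tool_rot"][2]; dy=(np.pi-.129-yaw+np.pi)%(2*np.pi)-np.pi
    print("t",round(s["time"],2),"pos",np.round(s["tool_pos"],4),"rot",np.round(s["tool_rot"],3),"F",np.round(s["contact_force"],2),"open",round(float(s["opening"]),4))
    print("tool delta mm",np.round(R.T@(np.array([x,y,z])-s["tool_pos"])*1e3,1),"turn",round(-dy,3))
if __name__=="__main__": delta(*map(float,sys.argv[1:4]))
E
python3 -m inch '[[[0,0,0,-0.17],[0,0,0,-0.17],[-24,-42,0,0],[-24,-42,0,0],[-24,-42,0,0],[-24,-42,0,0],[-24,-42,0,0],[-24,-42,0,0],[-24,-42,0,0],[-24,-42,0,0]]]' -1 25
python3 d.py 0.463 -0.0705 0.17
```

```text
time: 2.35
tool_pos: [0.385, 0.109, 0.227]
tool_rot: [3.141, 0.001, 3.013]
contact_force: [1.5, -0.3, -0.3]
opening: 0.0917
t 2.35 pos [0.385 0.109 0.227] rot [3.141e+00 1.000e-03 3.013e+00] F [ 1.54 -0.29 -0.31] open 0.0917
tool delta mm [-100.4 -168.    57. ] turn 0.0
```

```bash
python3 -m inch '[[[-25,-42,14,0],[-25,-42,14,0],[-25,-42,14,0],[-25,-42,15,0],[0,0,0,0],[0,0,0,0],[0,0,0,0]]]'
python3 d.py 0.463 -0.0705 0.087
```

```text
time: 3.22
tool_pos: [0.4618, -0.0679, 0.1702]
tool_rot: [3.141, 0.001, 3.014]
contact_force: [-0.1, 0.0, -0.8]
opening: 0.0918
t 3.23 pos [ 0.4618 -0.0679  0.1702] rot [3.141e+00 1.000e-03 3.014e+00] F [-0.1   0.   -0.82] open 0.0918
tool delta mm [-1.4 -2.4 83.2] turn 0.002
```

```bash
python3 -m inch '[[[-1,-2,20,0],[0,0,20,0],[0,0,20,0],[0,0,13,0],[0,0,10,0],[0,0,0,0],[0,0,0,0]]]'
python3 -m inch '[[[0,0,0,0],[0,0,0,0],[0,0,0,0],[0,0,0,0],[0,0,0,0],[0,0,0,0]]]' 1 25
python3 d.py 0.463 -0.0705 0.087
```

```text
time: 4.1
tool_pos: [0.4632, -0.0711, 0.0872]
tool_rot: [-3.141, 0.001, 3.013]
contact_force: [0.5, -0.5, 1.0]
opening: 0.0917
time: 4.85
tool_pos: [0.4628, -0.0709, 0.0867]
tool_rot: [3.141, 0.0, 3.013]
contact_force: [0.8, 0.2, -0.4]
opening: 0.0394
t 4.85 pos [ 0.4628 -0.0709  0.0867] rot [3.141 0.    3.013] F [ 0.75  0.21 -0.38] open 0.0394
tool delta mm [-0.2  0.4 -0.3] turn 0.0
```

```bash
python3 -m inch '[[[0,0,-6,0],[0,0,-12,0],[0,0,-15,0],[0,0,-15,0],[0,0,-12,0],[0,0,0,0],[0,0,0,0],[0,0,0,0]]]' 1 30
for i in 1 2; do python3 -m inch '[[[0,0,0,0]]]'; done; python3 d.py 0.5563 0.1855 0.18
```

```text
time: 5.85
tool_pos: [0.4623, -0.0709, 0.1461]
tool_rot: [3.141, -0.001, 3.013]
contact_force: [-0.0, -0.5, -8.1]
opening: 0.0392
time: 5.98
tool_pos: [0.4625, -0.071, 0.1463]
tool_rot: [3.141, -0.001, 3.013]
contact_force: [-0.2, -0.5, -7.3]
opening: 0.0395
time: 6.1
tool_pos: [0.4627, -0.071, 0.1465]
tool_rot: [3.141, -0.0, 3.013]
contact_force: [0.6, 0.5, -6.8]
opening: 0.0391
t 6.1 pos [ 0.4627 -0.071   0.1465] rot [ 3.141 -0.     3.013] F [ 0.56  0.54 -6.79] open 0.0391
tool delta mm [-59.9 266.4 -33.5] turn 0.0
```

```bash
python3 -m inch '[[[-6,10,0,0],[-12,20,0,0],[-18,31,0,0],[-21,36,0,0],[-21,36,0,0],[-21,36,0,0],[-20,36,0,0],[-18,31,0,0],[-12,20,0,0],[-6,10,0,0]]]'
python3 -m inch '[[[0,0,0,0],[0,0,0,0]]]'
python3 d.py 0.6505 0.173 0.1
python3 - <<'E'
from h import *
c=read_camera("scene"); print([(d["at"],round(d["conf"],2)) for d in boxes_of("scene","canister_1")])
s=observe()["tool_pos"]; t=np.linspace(0,6.283,60); im=cv2.resize(c["img"],None,fx=4,fy=4,interpolation=cv2.INTER_CUBIC)
zb=s[2]-.087
P=[[s[0]+.0315*np.cos(a),s[1]+.0315*np.sin(a),zb+z] for z in(0,.084) for a in t]
h=cv2.convexHull(proj(c,P).astype(np.float32))[:,0]; cv2.polylines(im,[np.round((h+.5)*4).astype(int)],True,(0,255,0),1)
ca,sa=np.cos(-.129),np.sin(-.129)
for w in(-.095,0,.095):
    Q=[[.5563+ca*(w+X)-sa*Y,.1855+sa*(w+X)+ca*Y,.03] for X,Y in((-.038,-.038),(.038,-.038),(.038,.038),(-.038,.038))]
    cv2.polylines(im,[np.round((proj(c,Q)+.5)*4).astype(int)],True,(0,255,255),1)
u,v=(h.mean(0)*4).astype(int); cv2.imwrite("pics/hover1.png",im[v-260:v+300,u-320:u+320])
E
```

```text
time: 7.35
tool_pos: [0.6509, 0.1747, 0.1458]
tool_rot: [3.141, -0.001, 3.014]
contact_force: [-0.5, -0.3, -7.0]
opening: 0.0398
time: 7.6
tool_pos: [0.6501, 0.1721, 0.1466]
tool_rot: [-3.141, -0.001, 3.012]
contact_force: [-0.1, -0.6, -7.2]
opening: 0.0397
t 7.6 pos [0.6501 0.1721 0.1466] rot [-3.141e+00 -1.000e-03  3.012e+00] F [-0.14 -0.62 -7.19] open 0.0397
tool delta mm [-0.3  0.9 46.5] turn -0.0
[([224.6, 368.3], 0.96), ([189.0, 269.7], 0.79), ([140.9, 322.1], 0.73), ([134.3, 245.4], 0.68), ([157.2, 222.4], 0.56)]
```

View pics/hover1.png

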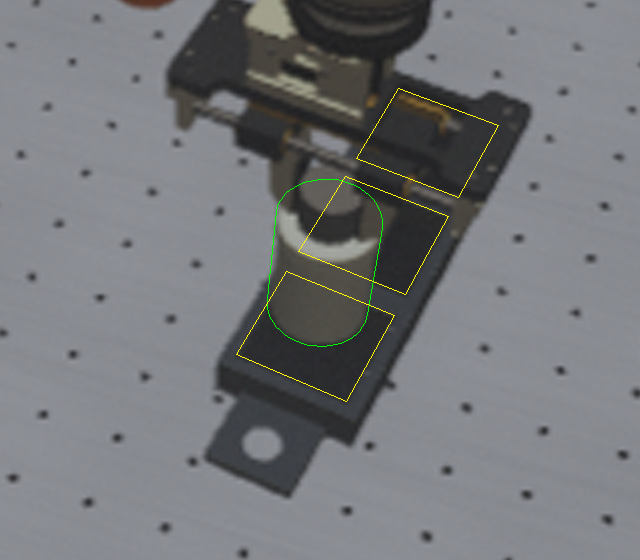

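```bash
python3 -m inch '[[[0,1,5,0],[0,0,10,0],[0,0,10,0],[0,0,10,0],[0,0,7,0],[0,0,4,0],[0,0,2,0],[0,0,1,0],[0,0,1,0],[0,0,0,0]]]'
python3 -m inch '[[[0,0,1,0],[0,0,0.5,0],[0,0,0,0],[0,0,0,0]]]'
python3 d.py 0.6505 0.173 0.0947
```

```text
time: 8.95
tool_pos: [0.6508, 0.1738, 0.0968]
tool_rot: [3.141, 0.0, 3.013]
contact_force: [-0.4, 0.5, -7.5]
opening: 0.0392
time: 9.45
tool_pos: [0.6508, 0.1738, 0.0953]
tool_rot: [3.142, 0.0, 3.013]
contact_force: [0.9, -0.4, -7.5]
opening: 0.0395
t 9.45 pos [0.6508 0.1738 0.0953] rot [3.142 0.    3.013] F [ 0.91 -0.42 -7.54] open 0.0395
tool delta mm [ 0.2 -0.9  0.6] turn 0.0
```

```bash
python3 -m inch '[[[0,0,0.7,0],[0,0,0.7,0],[0,0,0,0],[0,0,0,0]]]'; python3 d.py 0.6505 0.173 0.0947
```

```text
time: 9.95
tool_pos: [0.6511, 0.1739, 0.0948]
tool_rot: [3.141, 0.001, 3.013]
contact_force: [-3.0, -0.6, 2.9]
opening: 0.0397
t 9.95 pos [0.6511 0.1739 0.0948] rot [3.141e+00 1.000e-03 3.013e+00] F [-3.05 -0.63  2.89] open 0.0397
tool delta mm [ 0.4 -0.9  0.1] turn 0.0
```

```bash
python3 -m inch '[[[0,0,0,0],[0,0,0,0],[0,0,0,0],[0,0,0,0],[0,0,-5,0],[0,0,-20,0],[0,0,-30,0],[0,0,-25,0],[0,0,0,0]]]' -1
python3 d.py 0.594 -0.120 0.150
```

```text
time: 11.08
tool_pos: [0.652, 0.174, 0.1765]
tool_rot: [3.14, 0.005, 3.013]
contact_force: [0.3, -0.1, -0.4]
opening: 0.0919
t 11.07 pos [0.652  0.174  0.1765] rot [3.14  0.005 3.013] F [ 0.31 -0.1  -0.4 ] open 0.0919
tool delta mm [  19.9 -299.1   25.9] turn 0.0
```

```bash
python3 -m inch '[[[2,-30,0,0],[2,-45,0,0],[3,-50,0,0],[3,-50,0,0],[3,-50,0,0],[3,-44,10,0],[2,-30,15,0],[0,0,0,0],[0,0,0,0]]]'
python3 d.py 0.594 -0.120 0.087
```

```text
time: 12.2
tool_pos: [0.5944, -0.1198, 0.1483]
tool_rot: [3.141, -0.001, 3.013]
contact_force: [0.1, -0.1, 1.2]
opening: 0.0918
t 12.2 pos [ 0.5944 -0.1198  0.1483] rot [ 3.141e+00 -1.000e-03  3.013e+00] F [ 0.09 -0.11  1.18] open 0.0918
tool delta mm [ 0.3 -0.3 61.3] turn 0.0
```

```bash
python3 -m inch '[[[0,0,20,0],[0,0,20,0],[0,0,14,0],[0,0,7,0],[0,0,0,0],[0,0,0,0]]]'
python3 -m inch '[[[0,0,0,0],[0,0,0,0],[0,0,0,0],[0,0,0,0],[0,0,0,0],[0,0,0,0]]]' 1 30
python3 -m inch '[[[0,0,-6,0],[0,0,-12,0],[0,0,-15,0],[0,0,-15,0],[0,0,-12,0],[0,0,0,0],[0,0,0,0],[0,0,0,0]]]'
for i in 1 2; do python3 -m inch '[[[0,0,0,0]]]'; done; python3 d.py 0.5563 0.1855 0.146;python3 d.py 0.462 0.198 0.146
```

```text
time: 12.95
tool_pos: [0.595, -0.1204, 0.0885]
tool_rot: [-3.141, 0.001, 3.013]
contact_force: [-0.2, -0.1, 0.2]
opening: 0.0919
time: 13.7
tool_pos: [0.5945, -0.1204, 0.0878]
tool_rot: [-3.142, 0.0, 3.013]
contact_force: [0.3, -0.7, -0.1]
opening: 0.0398
time: 14.7
tool_pos: [0.5941, -0.1202, 0.1471]
tool_rot: [3.141, -0.001, 3.013]
contact_force: [-0.4, 0.8, -3.6]
opening: 0.0397
time: 14.82
tool_pos: [0.5943, -0.1203, 0.1473]
tool_rot: [3.141, -0.001, 3.013]
contact_force: [-0.8, -0.2, -4.5]
opening: 0.0392
time: 14.95
tool_pos: [0.5945, -0.1204, 0.1475]
tool_rot: [3.141, -0.0, 3.013]
contact_force: [-0.1, -0.5, -3.9]
opening: 0.0396
t 14.95 pos [ 0.5945 -0.1204  0.1475] rot [ 3.141 -0.     3.013] F [-0.05 -0.5  -3.89] open 0.0396
tool delta mm [ 77.2 298.4   1.6] turn 0.0
t 14.95 pos [ 0.5945 -0.1204  0.1475] rot [ 3.141 -0.     3.013] F [-0.05 -0.5  -3.89] open 0.0396
tool delta mm [172.3 298.7   1.7] turn 0.0
```

```bash
python3 -m inch '[[[6,8,0,0],[14,20,0,0],[18,32,0,0],[18,38,0,0],[14,40,0,0],[7,40,0,0],[0,40,0,0],[0,36,0,0],[0,28,0,0],[0,16,0,0]]]'
python3 -m inch '[[[0,0,0,0],[0,0,0,0],[0,0,0,0]]]'
python3 d.py 0.5563 0.1855 0.096
```

```text
time: 16.2
tool_pos: [0.5559, 0.1867, 0.1479]
tool_rot: [3.141, -0.0, 3.014]
contact_force: [1.1, -0.7, -3.7]
opening: 0.0395
time: 16.58
tool_pos: [0.5565, 0.184, 0.1479]
tool_rot: [-3.141, -0.0, 3.012]
contact_force: [-0.8, 0.1, -3.8]
opening: 0.0396
t 16.57 pos [0.5565 0.184  0.1479] rot [-3.141 -0.     3.012] F [-0.79  0.14 -3.77] open 0.0396
tool delta mm [ 0.4  1.5 51.9] turn -0.001
```

```bash
python3 -m inch '[[[0,1,5,0],[0,0,10,0],[0,0,10,0],[0,0,10,0],[0,0,8,0],[0,0,4,0],[0,0,2,0],[0,0,1,0],[0,0,0.7,0],[0,0,0,0]]]'
python3 -m inch '[[[0,0,0.7,0],[0,0,0.7,0],[0,0,0,0],[0,0,0,0]]]'
python3 d.py 0.5563 0.1855 0.0955
```

```text
time: 17.82
tool_pos: [0.5566, 0.1861, 0.0973]
tool_rot: [3.141, 0.0, 3.013]
contact_force: [0.0, -1.1, -3.9]
opening: 0.0394
time: 18.32
tool_pos: [0.5566, 0.186, 0.0958]
tool_rot: [3.141, 0.0, 3.013]
contact_force: [0.3, -1.0, -3.9]
opening: 0.0395
t 18.32 pos [0.5566 0.186  0.0958] rot [3.141 0.    3.013] F [ 0.25 -0.97 -3.94] open 0.0395
tool delta mm [ 0.3 -0.6  0.3] turn 0.0
```

```bash
python3 -m inch '[[[0,0,0.7,0],[0,0,0.5,0],[0,0,0,0],[0,0,0,0]]]'; python3 d.py 0.5563 0.1855 0.0955
```

```text
time: 18.82
tool_pos: [0.5569, 0.186, 0.0958]
tool_rot: [3.141, 0.001, 3.013]
contact_force: [-1.9, -2.0, 6.1]
opening: 0.0392
t 18.82 pos [0.5569 0.186  0.0958] rot [3.141e+00 1.000e-03 3.013e+00] F [-1.91 -2.02  6.05] open 0.0392
tool delta mm [ 0.5 -0.6  0.3] turn 0.0
```

Seated. Release and go to C (0.518, −0.310).

```bash
python3 -m inch '[[[0,0,0,0],[0,0,0,0],[0,0,0,0],[0,0,0,0],[0,0,-5,0],[0,0,-20,0],[0,0,-30,0],[0,0,-25,0],[0,0,0,0]]]' -1
python3 d.py 0.518 -0.310 0.150
```

```text
time: 19.95
tool_pos: [0.5578, 0.1863, 0.1768]
tool_rot: [3.14, 0.005, 3.013]
contact_force: [0.1, 0.4, 0.1]
opening: 0.092
t 19.95 pos [0.5578 0.1863 0.1768] rot [3.14  0.005 3.013] F [0.08 0.42 0.14] open 0.092
tool delta mm [ -24.2 -497.3   26.1] turn 0.0
```

```bash
python3 -m inch '[[[-1,-30,0,0],[-2,-50,0,0],[-3,-58,0,0],[-3,-58,0,0],[-3,-58,0,0],[-3,-58,0,0],[-3,-58,0,0],[-3,-55,0,0],[-2,-42,10,0],[-1,-28,15,0]]]'
python3 -m inch '[[[0,0,0,0],[0,0,0,0]]]'
python3 d.py 0.518 -0.310 0.087
```

```text
time: 21.2
tool_pos: [0.516, -0.31, 0.1481]
tool_rot: [3.141, -0.001, 3.011]
contact_force: [-0.1, -0.5, 0.8]
opening: 0.0917
time: 21.45
tool_pos: [0.5167, -0.3071, 0.149]
tool_rot: [3.14, -0.001, 3.013]
contact_force: [-0.1, 0.2, -0.1]
opening: 0.0916
t 21.45 pos [ 0.5167 -0.3071  0.149 ] rot [ 3.140e+00 -1.000e-03  3.013e+00] F [-0.14  0.18 -0.09] open 0.0916
tool delta mm [-1.8 -2.8 62. ] turn 0.0
```

```bash
python3 -m inch '[[[-1,-2,20,0],[0,0,20,0],[0,0,14,0],[0,0,7,0],[0,0,0,0],[0,0,0,0]]]'
python3 -m inch '[[[0,0,0,0],[0,0,0,0],[0,0,0,0],[0,0,0,0],[0,0,0,0],[0,0,0,0]]]' 1 30
python3 -m inch '[[[0,0,-6,0],[0,0,-12,0],[0,0,-15,0],[0,0,-15,0],[0,0,-12,0],[0,0,0,0],[0,0,0,0],[0,0,0,0]]]'
for i in 1 2; do python3 -m inch '[[[0,0,0,0]]]'; done; python3 d.py 0.462 0.198 0.146
```

```text
time: 22.2
tool_pos: [0.5179, -0.3103, 0.0892]
tool_rot: [-3.141, 0.001, 3.013]
contact_force: [-0.4, -0.1, -0.9]
opening: 0.0921
time: 22.95
tool_pos: [0.5175, -0.3101, 0.0885]
tool_rot: [-3.142, 0.0, 3.013]
contact_force: [0.1, 0.2, 0.4]
opening: 0.0395
time: 23.95
tool_pos: [0.5172, -0.3098, 0.1478]
tool_rot: [3.141, -0.001, 3.013]
contact_force: [-0.1, -0.2, -1.7]
opening: 0.0393
time: 24.08
tool_pos: [0.5173, -0.3099, 0.148]
tool_rot: [3.141, -0.001, 3.013]
contact_force: [0.1, -0.1, -1.4]
opening: 0.0393
time: 24.2
tool_pos: [0.5175, -0.31, 0.1482]
tool_rot: [3.141, -0.0, 3.013]
contact_force: [-0.1, 1.0, -2.0]
opening: 0.0395
t 24.2 pos [ 0.5175 -0.31    0.1482] rot [ 3.141 -0.     3.013] F [-0.06  1.05 -2.  ] open 0.0395
tool delta mm [120.3 496.7   2.4] turn 0.0
```

```bash
python3 -m inch '[[[0,10,0,0],[2,25,0,0],[8,38,0,0],[15,44,0,0],[18,46,0,0],[20,46,0,0],[20,46,0,0],[18,46,0,0],[12,44,0,0],[6,42,0,0]]]'
python3 -m inch '[[[1,40,0,0],[0,34,0,0],[0,23,0,0],[0,12,0,0],[0,0,0,0],[0,0,0,0],[0,0,0,0]]]'
python3 d.py 0.462 0.198 0.0965
```

```text
time: 25.45
tool_pos: [0.4476, 0.0918, 0.1489]
tool_rot: [3.141, 0.0, 3.014]
contact_force: [0.7, -0.3, -1.9]
opening: 0.0393
time: 26.32
tool_pos: [0.4621, 0.1965, 0.1485]
tool_rot: [-3.141, -0.0, 3.012]
contact_force: [-0.0, 0.1, -2.0]
opening: 0.0394
t 26.32 pos [0.4621 0.1965 0.1485] rot [-3.141 -0.     3.012] F [-0.03  0.09 -1.97] open 0.0394
tool delta mm [ 0.3  1.5 52. ] turn -0.001
```

```bash
python3 -m inch '[[[0,1,5,0],[0,0,10,0],[0,0,10,0],[0,0,10,0],[0,0,8,0],[0,0,4,0],[0,0,2,0],[0,0,1,0],[0,0,0.7,0],[0,0,0,0]]]'
python3 -m inch '[[[0,0,0.7,0],[0,0,0.7,0],[0,0,0,0],[0,0,0,0]]]'
python3 d.py 0.462 0.198 0.0965
```

```text
time: 27.58
tool_pos: [0.4625, 0.1983, 0.098]
tool_rot: [3.141, 0.0, 3.013]
contact_force: [1.5, 0.0, -1.6]
opening: 0.0394
time: 28.08
tool_pos: [0.4624, 0.1982, 0.0964]
tool_rot: [3.141, 0.0, 3.013]
contact_force: [0.6, -0.7, -0.7]
opening: 0.0395
t 28.07 pos [0.4624 0.1982 0.0964] rot [3.141 0.    3.013] F [ 0.58 -0.7  -0.72] open 0.0395
tool delta mm [ 0.3 -0.3 -0.1] turn 0.0
```

```bash
python3 -m inch '[[[0,0,0.5,0],[0,0,0.3,0],[0,0,0,0],[0,0,0,0]]]'
python3 -m inch '[[[0,0,0,0],[0,0,0,0],[0,0,0,0],[0,0,0,0],[0,0,-5,0],[0,0,-20,0],[0,0,-30,0],[0,0,-30,0],[0,0,-30,0],[0,0,0,0]]]' -1
python3 -m inch '[[[30,-30,0,0],[0,-50,0,0],[0,-50,0,0],[0,-50,0,0],[0,-50,0,0],[0,-30,0,0],[0,0,0,0],[0,0,0,0]]]'
python3 - <<'E'
from h import *
t=np.linspace(0,6.283,60); ca,sa=np.cos(-.129),np.sin(-.129)
for n in("top","scene"):
    c=read_camera(n); im=cv2.resize(c["img"],None,fx=4,fy=4,interpolation=cv2.INTER_CUBIC)
    for l in("canister_1","beaker","wash_bottle","driver"): print(n,l,[(round(d["conf"],2),np.round(ground(c,d["at"],.008 if l[0]=="c" else 0)[:2],3).tolist()) for d in place_of(n,l)])
    for w in(-.095,0,.095):
        x,y=.5563+ca*w,.1855+sa*w
        for z0,z1,r in((.008,.092,.0315),(.092,.122,.02)):
            h=cv2.convexHull(proj(c,[[x+r*np.cos(a),y+r*np.sin(a),z] for z in(z0,z1) for a in t]).astype(np.float32))[:,0]
            cv2.polylines(im,[np.round((h+.5)*4).astype(int)],True,(0,255,0),1)
    u,v=(proj(c,[[.5563,.1855,.05]])[0]*4).astype(int); cv2.imwrite(f"pics/end_{n}.png",im[max(v-300,0):v+300,u-300:u+300])
E
python3 d.py 0.5 0 0.2
```

```text
time: 28.58
tool_pos: [0.4626, 0.1982, 0.0964]
tool_rot: [3.141, 0.001, 3.013]
contact_force: [-0.9, -1.6, 6.1]
opening: 0.0394
time: 29.82
tool_pos: [0.4636, 0.1986, 0.2131]
tool_rot: [3.14, 0.005, 3.013]
contact_force: [0.7, -0.8, -1.6]
opening: 0.0921
time: 30.82
tool_pos: [0.3989, -0.0552, 0.2101]
tool_rot: [3.141, -0.001, 3.012]
contact_force: [-0.3, -0.5, -0.5]
opening: 0.0919
top canister_1 [(0.94, [0.647, 0.166]), (0.9, [0.462, 0.199]), (0.86, [0.554, 0.187]), (0.66, [0.412, -0.289]), (0.53, [0.344, -0.047])]
top beaker [(0.98, [0.783, -0.097])]
top wash_bottle []
top driver [(0.55, [0.724, -0.264]), (0.42, [0.566, 0.183])]
scene canister_1 [(0.98, [0.414, -0.282]), (0.95, [0.647, 0.178]), (0.89, [0.461, 0.202]), (0.85, [0.361, -0.05]), (0.78, [0.539, 0.184])]
scene beaker [(0.78, [0.789, -0.095])]
scene wash_bottle [(0.59, [0.553, 0.406])]
scene driver [(0.9, [0.727, -0.246])]
t 31.32 pos [ 0.3993 -0.0555  0.2106] rot [3.141 0.    3.013] F [-0.22 -0.55 -0.37] open 0.0921
tool delta mm [-92.8  68.   10.6] turn 0.001
```

View pics/end_top.png

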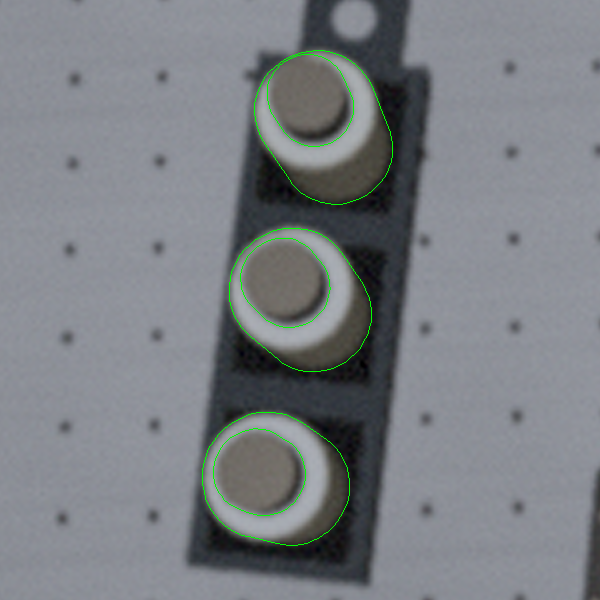

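View pics/end_scene.png

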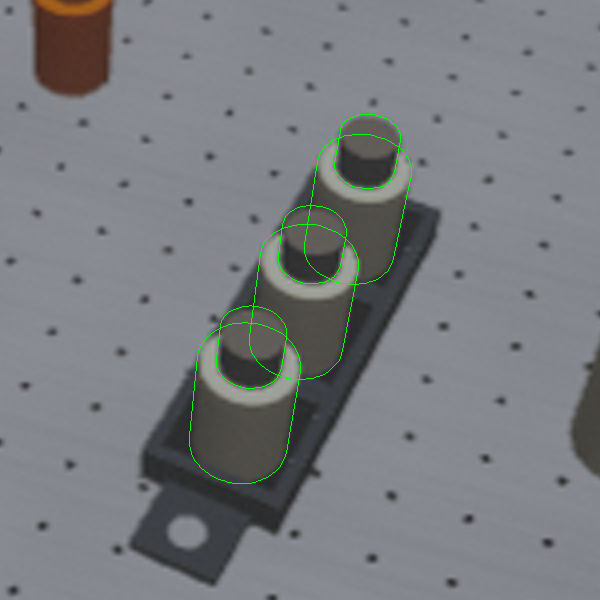

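All three canisters are upright on their well floors: the drawn models overlie the lids at about (310,95), (285,283) and (260,473) in the top crop, and also match in the scene crop. The bystanders have not moved, and the arm is clear.

```bash
python3 -c "
from cell import *
print(hand_in())"
```

```text
the job is handed in; nothing more can be done
None
```

I placed all three canisters in the carrier in order of weight and handed the job in after about 31 s of robot time; hand-in reported no verdict.

| Well | Measured weight when lifted | Started near (x, y) in m |
|---|---|---|
| Next to the tongue | about 7.3 N (heaviest) | (0.463, −0.071) |
| Middle | about 4.0 N | (0.594, −0.120) |
| Plain end | about 1.7 N (lightest) | (0.518, −0.310) |

- **Placing:** I lowered each canister slowly until the wrist force showed it was on the floor, then released it.
- **Final pictures:** Models drawn upright at the well centres matched all three canisters to within a few millimetres in both cameras. The gripper was open and clear of everything.
- **Disagreements:** In the scene camera, the network put the middle canister about 17 mm off the well centre. That does not fit a well with 6.5 mm of play, and the picture and the top camera both showed it centred, so I took it as network error.
- **Bystanders:** The beaker and the screwdriver showed no movement beyond network scatter. The top camera's last look missed the wash bottle, but the scene camera found it in its original place.

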